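Put the stray spice jars back on their stepped racks

ROBOT

A 6-joint arm with a two-finger parallel gripper is mounted at the origin on a cart in front of the work surface, level with it; the furniture and walls round the work are solid. World frame = base frame: x ahead of the robot, y to its left, z up, the work surface at z = 0. Lengths are in m, angles in rad, forces in N, time in s.
With the tool pointing down it reaches from about 0.3 to 0.85 m from the base axis. Payload 5.4 kg.
Tool frame: the origin (TCP) lies midway between the tips of the shut fingers; the grasp point (between the pads) lies arm.hold_point_z behind it (arm.hold_point_z is the distance from the TCP to the grasp point, in m); z points along the fingers, y is the line along which they close (so a half turn about z gives the same grasp; the last joint's range is limited). The gripper opens to 85 mm and grips with 20 to 120 N. Pads are 22 mm wide; open, the fingers measure 114 mm over their backs; the gripper's body (76 mm by 85 mm) begins 54 mm behind the grasp point. The pads swing forward as they close: fully open they stand 13 mm farther back than shut.
Start: joints at [1.055, 0.158, 1.597, -0, 1.386, -0.21], TCP at [0.173, 0.548, 0.231] pointing down, gripper open.
Joint ranges: [-2.91, 2.91], [-0.94, 2.29], [0.18, 2.7], [-1.29, 4.43], [0.17, 2.64], [-3, 3]. Speed limits (rad/s): [2.57, 2.57, 3.14, 3.14, 3.14, 3.14].

INTERFACE

Orientations are given as a rotation vector (axis times angle).
In Python, from cell import arm, viewer, order gives the robot as it stands.
- The arm moves only by the shell command python3 -m creep 'ROWS'. ROWS is JSON, a list of rows, each an object with "linear": the shift along the world's x, y, z in units of 25 cm (1.0 is 25 cm), a list of three; "rot": the turn, a rotation vector about the world's x, y, z in units of 45 degrees (1.0 is 45 degrees), a list of three; "hand": the opening, from 0 (shut) to 1 (fully open). A call has 1 to 8 rows; each row shifts and turns the commanded pose from where the row before left it; what a row does not reach is not made up. A row lasts 1/10 s, in which the tool goes at most 50 mm and 8.59 degrees, less where a joint would pass 70% of its speed; a pose out of reach is approached as far as the arm can. A call with a number of a shift or a turn outside -1 to 1 is refused whole. A call with a gripper value outside its range is refused whole. The fingers move at their own pace and stop on an object; the grip force is fixed at half the most. Time passes only in rows, so rows that do not move let the fingers close. It gives the time, the measured TCP pose, the force, the opening and the grip force at its end, in the units of the state.
- arm.read_state(): the state, without advancing time (a new reading comes with each control period).
- viewer.camera(name): name is "side" or "top"; returns a dict with "frame" (384x512x3 uint8, red, green, blue), "depth" (384x512 float32, m along the optical axis (not along the pixel's ray), 0 where there is no reading), "fov_y" (degrees; the focal length in pixels is half the picture's height over the tangent of half this angle, whatever the lens; pixels are square), "cx", "cy" (the principal point, pixels), "cam_to_world" (4x4, takes a point from camera to world coordinates). Camera axes: x right, y down, z forward; pixel columns grow to the right and rows downward; lengths in m; the calibration is good to about 2 mm. A picture is of the moment at which its call begins.
- order.hand_in(): hands the job in; it is judged then, once.
The state is a dict: "t": time; "joint_positions": joint angles; "qd": joint speeds; "joint_efforts": joint torques, N m; "ee_pos": TCP position; "tcp_rot": TCP orientation; "force": force on the tool from outside, world axes, zero at the start; "ft_torque": the same for the moment, N m; "gripper_width": opening from 0.0 (shut) to 1.0 (fully open); "finger_force": force on a finger pad.
Only numpy, scipy, OpenCV 4.12 (cv2) and the standard library are available. Lean on these libraries where they do the work, as an engineer would, in place of code of your own. Each camera call takes 0.05 s, during which the arm holds its last target. There are 200 camera calls.

TASK

Put the five stray jars that stand to the left of the spice racks away on the three stepped racks, where each rack keeps one kind, shown by the jar already on its top step: red caps with the red cap, yellow caps with the yellow cap, the salt shaker with the other shaker. Stand each one upright, fully down inside its own empty place on the front or middle step of its rack. Do not knock any jar over, and leave the jars already on the racks, the milk jug and the clear cup where they are.

Things in the scene. Friction and masses are not known exactly. Their poses are not given: they have to be found in the camera images.
- red_jar_a: loose spice jar with a bright red cap: round glass body with a paper label, 45 mm in diameter over its whole height, 106 mm tall, about 0.11 kg; stands upright. Origin: centre of its underside; z up along the jar. Some jars start on a flat black mat 5 mm thick. A wall cabinet hangs over the rear of the worktop, from x 0.61 m back, underside at z 0.59 m: keep the wrist below it
- red_jar_b: loose spice jar with a bright red cap: round glass body with a paper label, 45 mm in diameter over its whole height, 106 mm tall, about 0.11 kg; stands upright. Origin: centre of its underside; z up along the jar; same as red_jar_a. Spice jars far back by the oven belong there
- yellow_jar_a: loose spice jar with a mustard-yellow cap: round glass body with a paper label, 42 mm in diameter over its whole height, 96 mm tall, about 0.11 kg; stands upright. Origin: centre of its underside; z up along the jar
- yellow_jar_b: loose spice jar with a mustard-yellow cap: round glass body with a paper label, 42 mm in diameter over its whole height, 96 mm tall, about 0.11 kg; stands upright. Origin: centre of its underside; z up along the jar; same as yellow_jar_a
- shaker: loose salt shaker: clear glass body with white salt, 44 mm in diameter up to 66 mm above its foot, narrowing above 66 mm to a grey domed cap 34 mm in diameter, 90 mm tall in all, about 0.1 kg; stands upright, leaning up to 2 degrees on its rounded foot. Origin: centre of its underside; z up. Another shaker far back by the oven belongs there
- red_rack: fixed wooden rack, 70 mm wide, 3 steps rising away from the robot, the top step holding a red-capped jar. Origin: on the worktop under the middle step; x front to top step, y left, z up. Place centres: front x -62 mm, floor z 10; middle x 0, z 34; top x +62, z 58 (taken). A place is 58 mm square, shut in by side boards 14 mm and a front rod 12 mm over its floor, a riser behind
- yellow_rack: fixed wooden rack, 70 mm wide, 3 steps rising away from the robot, the top step holding a yellow-capped jar. Origin: on the worktop under the middle step; x front to top step, y left, z up. Place centres: front x -62 mm, floor z 10; middle x 0, z 34; top x +62, z 58 (taken). A place is 58 mm square, shut in by side boards 14 mm and a front rod 12 mm over its floor, a riser behind
- shaker_rack: fixed wooden rack, 70 mm wide, 3 steps rising away from the robot, the top step holding a salt shaker. Origin: on the worktop under the middle step; x front to top step, y left, z up. Place centres: front x -62 mm, floor z 10; middle x 0, z 34; top x +62, z 58 (taken). A place is 58 mm square, shut in by side boards 14 mm and a front rod 12 mm over its floor, a riser behind
- red_top: red-capped jar, 45 x 106 mm, that stands on the top step of its rack and belongs there; origin: centre of its underside. Leave it alone
- yellow_top: yellow-capped jar, 42 x 96 mm, that stands on the top step of its rack and belongs there; origin: centre of its underside. Leave it alone
- shaker_top: salt shaker, 44 x 90 mm, that stands on the top step of its rack and belongs there; origin: centre of its underside. Leave it alone
- milk_jug: bystander: plain light grey jug with a handle, 86 x 121 x 126 mm high, to the left of the loose jars; origin: centre of its underside. Leave it alone
- glass_cup: bystander: clear plastic cup, 71 mm in diameter, 122 mm tall, to the left of the loose jars; origin: centre of its underside. Leave it alone

How it is judged:
By the outcome, as a careful person would: the job done as asked, in the order asked, and still so for the second after the job is handed in, with the robot touching nothing.
It also fails if it takes over 141 s, if anything falls off the work surface, if the arm or the gripper's body presses on something with over 40 N, if the wrist force passes 120 N, or if a joint passes its speed limit or range.

## Working session

There is one attempt and no reset: what is moved stays moved. The work goes in short steps, Python scripts to look and compute and a shell command to move; the robot and the scene stay as the last step left them, time stands still between calls to the robot, and variables do not carry over. Pictures are saved under pics/ and viewed, at most 14 in all, crops included, and the job is handed in when it is done.

```bash
ls; mkdir -p pics
python3 - <<'E'
from cell import arm,viewer,order
import cv2,numpy as np
s=arm.read_state();print({k:np.round(v,3).tolist() for k,v in s.items()},arm.hold_point_z)
for n in("side","top"):
    c=viewer.camera(n);np.savez(f"pics/{n}0.npz",**c)
    print(n,c["fov_y"],c["cx"],c["cy"],np.round(c["cam_to_world"],3).tolist())
    cv2.imwrite(f"pics/{n}0.png",cv2.resize(c["frame"][...,::-1],(768,576)))
E
```

```text
pics
{'t': 0.0, 'joint_positions': [1.055, 0.159, 1.598, -0.0, 1.386, -0.21], 'qd': [-0.0, 0.0, -0.001, 0.0, 0.0, 0.001], 'joint_efforts': [0.002, -39.6, -33.144, -0.0, 0.008, 0.0], 'ee_pos': [0.173, 0.548, 0.23], 'tcp_rot': [-0.478, -3.104, 0.003], 'force': [0.633, 0.174, -0.594], 'ft_torque': [0.009, 0.081, -0.048], 'finger_force': 0.0, 'gripper_width': 0.998} 0.0187
side 54.615639407644956 240.95336340418456 193.00151606028862 [[-0.864, -0.225, 0.451, 0.047], [-0.503, 0.344, -0.793, 1.06], [0.023, -0.911, -0.411, 0.509], [0.0, 0.0, 0.0, 1.0]]
top 50.448202828033345 262.3995950519879 187.25987346136944 [[-0.022, -0.989, 0.144, 0.372], [-1.0, 0.024, 0.008, 0.189], [-0.011, -0.143, -0.99, 1.253], [0.0, 0.0, 0.0, 1.0]]
```

View pics/side0.png

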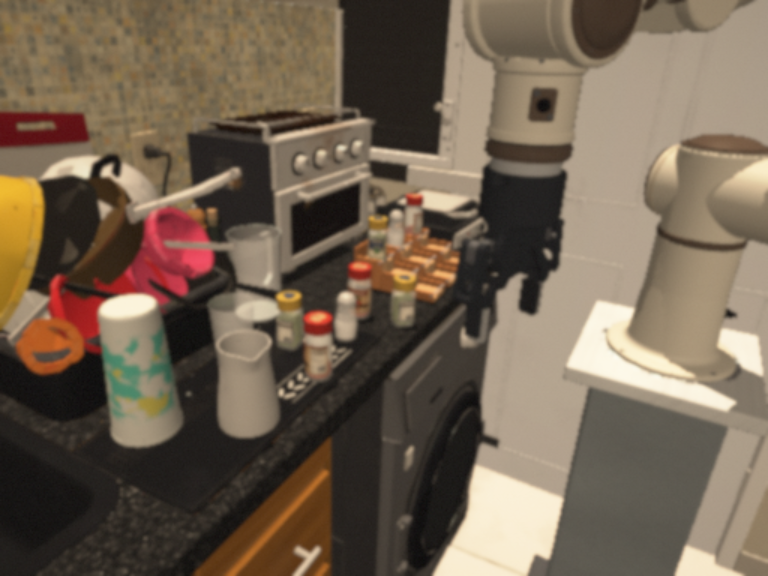

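View pics/top0.png

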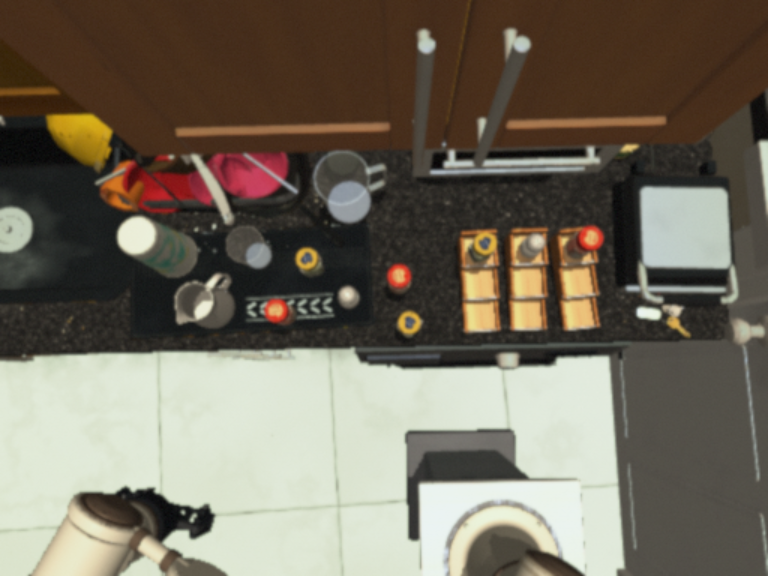

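```bash
cat > h.py <<'E'
import cv2,numpy as np
from cell import arm,viewer,order
def K(c): return 192/np.tan(np.radians(c["fov_y"])/2)
def proj(c,p):
    q=np.linalg.inv(c["cam_to_world"])@np.append(p,1); return c["cx"]+K(c)*q[0]/q[2],c["cy"]+K(c)*q[1]/q[2]
def ray(c,u,v):
    T=c["cam_to_world"]; return T[:3,3],T[:3,:3]@np.array([(u-c["cx"])/K(c),(v-c["cy"])/K(c),1])
def onz(c,u,v,z):
    o,d=ray(c,u,v); return o+d*(z-o[2])/d[2]
def cloud(c):
    v,u=np.mgrid[:384,:512]; d=c["depth"]; f=K(c)
    P=np.stack([(u-c["cx"])/f*d,(v-c["cy"])/f*d,d],-1)@c["cam_to_world"][:3,:3].T+c["cam_to_world"][:3,3]
    P[d==0]=np.nan; return P
def two(c1,p1,c2,p2):
    (o1,d1),(o2,d2)=ray(c1,*p1),ray(c2,*p2)
    t=np.linalg.lstsq(np.stack([d1,-d2],1),o2-o1,rcond=None)[0]
    a,b=o1+t[0]*d1,o2+t[1]*d2; return (a+b)/2,np.linalg.norm(a-b)
def masks(c):
    h=cv2.cvtColor(c["frame"],cv2.COLOR_RGB2HSV); H,S,V=h[...,0],h[...,1],h[...,2]
    return {"red":((H<6)|(H>174))&(S>170)&(V>110),"yel":(H>17)&(H<30)&(S>130)&(V>90),"wood":(H>5)&(H<20)&(S>60)&(V>130)}
def blobs(m,amin=25):
    n,L,st,ce=cv2.connectedComponentsWithStats(m.astype(np.uint8)); return [(ce[i],st[i],L==i) for i in range(1,n) if st[i,4]>=amin]
E
python3 - <<'E'
from h import *
np.set_printoptions(precision=3,suppress=True)
for n in("side","top"):
    c=np.load(f"pics/{n}0.npz"); P=cloud(c); m=masks(c)
    for k in("red","yel"):
        for ce,st,L in blobs(m[k]):
            q=P[L]; print(n,k,ce.round(1),st,np.nanmedian(q,0),"zmax",np.nanpercentile(q[:,2],95))
    if n=="top":
        for (u0,v0,u1,v1) in [(222,187,242,207),(342,155,368,175),(155,150,185,185),(110,180,160,222)]:
            q=P[v0:v1,u0:u1].reshape(-1,3); z=q[:,2]; print((u0,v0),"z pct",np.nanpercentile(z,[5,50,90,97]), "high mean",np.nanmean(q[z>np.nanpercentile(z,97)-.015],0))
        q=m["wood"]; q[:150]=0
        for ce,st,L in blobs(q,60): print("wood",ce,st,np.nanmedian(P[L],0))
        for u in (320,352,385): print("col",u,[(v,P[v,u].round(3).tolist()) for v in range(150,226,4)])
im=np.load("pics/top0.npz")["frame"][140:235,60:410,::-1]
cv2.imwrite("pics/crop0.png",cv2.resize(im,None,fx=2.2,fy=2.2,interpolation=cv2.INTER_CUBIC))
im=np.load("pics/side0.npz")["frame"][115:295,130:320,::-1]
cv2.imwrite("pics/crop1.png",cv2.resize(im,None,fx=3,fy=3,interpolation=cv2.INTER_CUBIC))
E
```

```text
side red [275.6 133.3] [272 131   9   5  33] [ 0.594 -0.142  0.157] zmax 0.16264261901643673
side red [108.3 172.4] [  63  139   80   62 1827] [0.742 0.494 0.172] zmax 0.22736676246614587
side red [239.2 181.3] [232 175  15  11  95] [0.54  0.204 0.1  ] zmax 0.10598259696729417
side red [ 50.  207.2] [ 32 184  38  51 808] [0.75  0.646 0.144] zmax 0.1977513161845531
side red [211.3 215.7] [203 207  19  16 164] [0.479 0.436 0.107] zmax 0.11195322801808974
side yel [ 12.1 158.7] [   0  117   30  103 2252] [0.748 0.7   0.275] zmax 0.32254711477613
side yel [251.6 147.9] [246 143  13  10  96] [0.594 0.043 0.147] zmax 0.15410636807887823
side yel [269.4 188.5] [263 182  14  13 122] [0.453 0.185 0.092] zmax 0.09697309336147564
side yel [192.4 199.6] [183 193  19  14 183] [0.583 0.374 0.095] zmax 0.10259252385675105
side yel [101.4 269.5] [ 93 264  18  12 133] [0.58  0.671 0.065] zmax 0.07472970949799213
top red [107.7 104.8] [104 103   8   4  26] [0.759 0.61  0.2  ] zmax 0.5952242541093136
top red [155.6 115.4] [143 103  28  28 401] [0.736 0.487 0.172] zmax 0.2270380847042931
top red [182.6 
[... 3370 characters left out ...]
.073, 0.009]), (214, [0.464, -0.072, 0.008]), (218, [0.452, -0.072, 0.005]), (222, [0.44, -0.072, 0.004])]
col 385 [(150, [0.663, -0.188, -0.001]), (154, [0.632, -0.162, 0.083]), (158, [0.604, -0.139, 0.158]), (162, [0.594, -0.139, 0.155]), (166, [0.587, -0.146, 0.131]), (170, [0.58, -0.152, 0.108]), (174, [0.577, -0.165, 0.059]), (178, [0.569, -0.173, 0.032]), (182, [0.556, -0.171, 0.034]), (186, [0.544, -0.17, 0.035]), (190, [0.532, -0.169, 0.036]), (194, [0.52, -0.169, 0.035]), (198, [0.508, -0.169, 0.032]), (202, [0.498, -0.175, 0.008]), (206, [0.486, -0.173, 0.012]), (210, [0.474, -0.173, 0.008]), (214, [0.462, -0.172, 0.011]), (218, [0.449, -0.168, 0.022]), (222, [0.438, -0.173, 0.0])]
```

View pics/crop0.png

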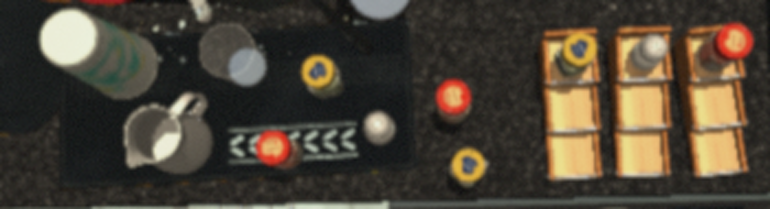

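View pics/crop1.png

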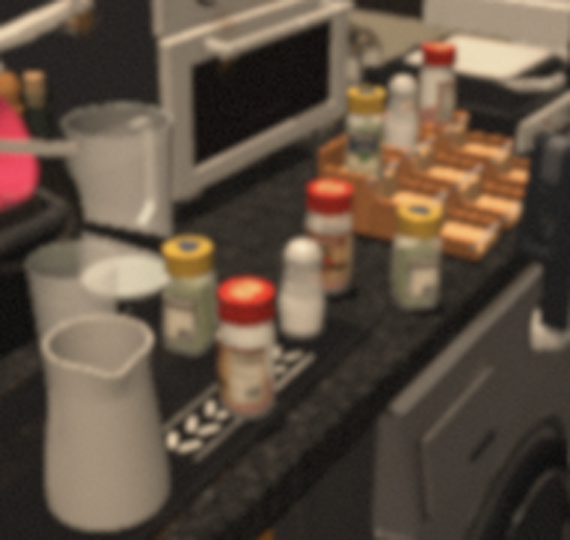

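Run:
```python
from h import *
np.set_printoptions(precision=4,suppress=True)
T=np.load("pics/top0.npz");S=np.load("pics/side0.npz");PT,PS=cloud(T),cloud(S)
def disc(P,x,y,r,zl,zh):
    q=P.reshape(-1,3); q=q[(np.hypot(q[:,0]-x,q[:,1]-y)<r)&(q[:,2]>zl)&(q[:,2]<zh)]
    lo,hi=np.percentile(q[:,:2],[2,98],axis=0); return (lo+hi)/2,hi-lo,np.median(q[:,2]),len(q)
for n,x,y,h in [("redb",.547,.19,.106),("reda",.482,.42,.111),("yela",.586,.37,.101),("yelb",.46,.173,.096),("shaker",.517,.289,.095),("redtop",.6,-.158,.164),("yeltop",.598,.035,.154),("shtop",.6,-.062,.148)]:
    print(n,"T",*disc(PT,x,y,.04,h-.02,h+.02),"S",*disc(PS,x,y,.045,h-.03,h+.02))
# cup, jug extents
for n,x,y in[("cup",.61,.47),("jug",.5,.57)]:
    print(n,*disc(PT,x,y,.09,.04,.2), *disc(PS,x,y,.09,.04,.2))
# racks: bright floor pixels -> ray on floor plane
g=cv2.cvtColor(T["frame"],cv2.COLOR_RGB2HSV)
bright=(g[...,2]>175)&(g[...,0]<25)&(g[...,1]>50)
for nm,(u0,u1) in {"yel":(305,336),"sh":(337,369),"red":(370,403)}.items():
    for st,z,(v0,v1) in [("front",.010,(201,220)),("mid",.034,(178,198))]:
        m=np.zeros_like(bright); m[v0:v1,u0:u1]=bright[v0:v1,u0:u1]
        b=max(blobs(m,1),key=lambda b:b[1][4]); (c,sz,a)=cv2.minAreaRect(np.argwhere(b[2])[:,::-1].astype(np.float32))
        print(nm,st,np.array(c),np.array(sz),round(a,1),onz(T,*c,z)[:2], "z top/side",np.nanmedian(PT[b[2]][:,2]))
        q=PS.reshape(-1,3);cc=onz(T,*c,z);q=q[(abs(q[:,0]-cc[0])<.012)&(abs(q[:,1]-cc[1])<.015)];print("   side z",np.percentile(q[:,2],[10,50,90]) if len(q) else None)
F=8;u0,v0=300,145
im=cv2.resize(T["frame"][v0:230,u0:400,::-1],None,fx=F,fy=F,interpolation=cv2.INTER_CUBIC)[:600]
for y in(.026,-.072,-.172):   # trial outlines: place floor squares (58) and board tops (70)
    for dx,z in((-.062,.01),(0,.034)):
        for w,zz,col in((.029,z,(255,0,0)),(.035,z+.014,(0,200,0))):
            p=[[(np.array(proj(T,(.532+dx+a*.029,y+b*w,zz)))-(u0,v0)+.5)*F] for a,b in((-1,-1),(-1,1),(1,1),(1,-1))]
            cv2.polylines(im,[np.array(p).astype(int)],True,col,1)
cv2.imwrite("pics/rack.png",im)
```

```text
redb T [0.5479 0.1882] [0.0409 0.0403] 0.10521453126279923 202 S [0.5469 0.1919] [0.039  0.0402] 0.09742498824200768 203
reda T [0.4872 0.4206] [0.0399 0.0405] 0.11069652721845846 212 S [0.4862 0.425 ] [0.0389 0.0405] 0.10423390771646451 342
yela T [0.5864 0.3642] [0.0381 0.0371] 0.10102402434027313 177 S [0.585  0.3697] [0.0361 0.0365] 0.09344821635500986 258
yelb T [0.4595 0.1716] [0.0384 0.0369] 0.09596390573353852 172 S [0.4589 0.1775] [0.0389 0.034 ] 0.08732754782188701 209
shaker T [0.5171 0.2886] [0.031  0.0316] 0.08928105820918586 115 S [0.5159 0.2952] [0.0293 0.0241] 0.08238455357170954 152
redtop T [ 0.6002 -0.1595] [0.0402 0.0404] 0.1627537303693951 240 S [ 0.599  -0.1554] [0.0375 0.0417] 0.1540952485865748 119
yeltop T [0.5978 0.0305] [0.0389 0.0385] 0.15355559370423244 198 S [0.5963 0.0356] [0.0376 0.0346] 0.14310757664077894 148
shtop T [ 0.6004 -0.0672] [0.0305 0.0317] 0.14209494109546594 124 S [ 0.5999 -0.0609] [0.029  0.0272] 0.1336961994811279 82
cup [0.6288 0.4766] [0.1379 0.1092] 0.10033257414444452 811 [0.6389 0.4486] [0.1182 0.1281] 0.10979790532264594 1239
jug 
[... 166 characters left out ...]
] z top/side 0.00955100771767703
   side z [0.0087 0.0093 0.0103]
yel mid [318.9617 189.0029] [17.6402 20.7848] 85.6 [0.5398 0.0286] z top/side 0.03379431583782744
   side z [0.0324 0.0331 0.0335]
sh front [350.5 210. ] [18. 19.] 90.0 [ 0.4762 -0.0679] z top/side 0.009338853883011033
   side z [0.0077 0.0087 0.0098]
sh mid [351. 188.] [20. 18.] 0.0 [ 0.5406 -0.0679] z top/side 0.03336652694383746
   side z [0.033  0.0341 0.0342]
red front [384.8763 209.2624] [18.4082 19.4032] 84.3 [ 0.476  -0.1725] z top/side 0.00963026964585123
   side z [0.0095 0.0099 0.0104]
red mid [384.0122 188.1098] [18.3316 19.436 ] 83.7 [ 0.5379 -0.1671] z top/side 0.03386491255488522
   side z [0.0328 0.0334 0.0337]
```

View pics/rack.png

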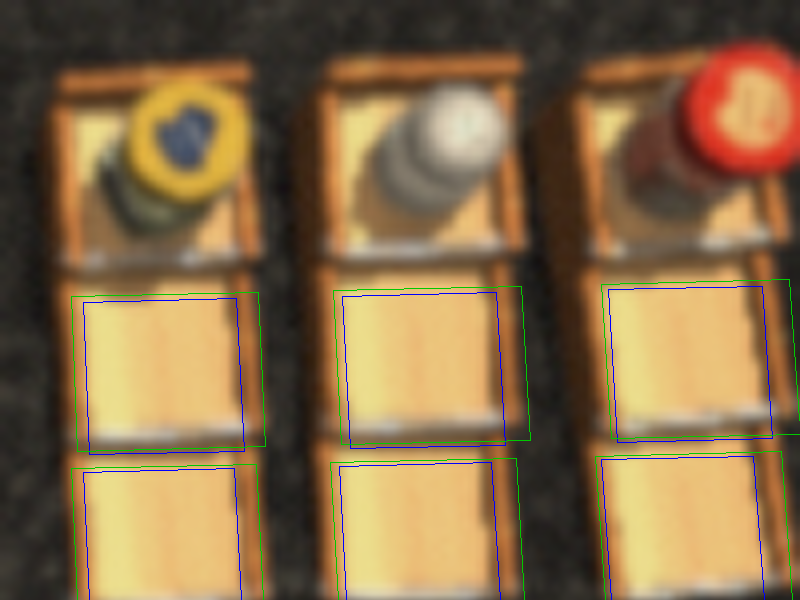

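The cameras show five caps in known spots and the three racks with free front and middle places. Heights agree: floors at 10 and 34 mm, caps at 96–111 mm. First jar: red_b at (0.548, 0.188).

```bash
python3 -m creep '[{"linear":[0.136,-0.131,0],"rot":[0,0,0.05],"hand":0.8},{"linear":[0.136,-0.131,0],"rot":[0,0,0.05],"hand":0.8},{"linear":[0.136,-0.131,0],"rot":[0,0,0.05],"hand":0.8},{"linear":[0.136,-0.131,0],"rot":[0,0,0.05],"hand":0.8},{"linear":[0.136,-0.131,0],"rot":[0,0,0.05],"hand":0.8},{"linear":[0.136,-0.131,0],"rot":[0,0,0.05],"hand":0.8},{"linear":[0.136,-0.131,0],"rot":[0,0,0.05],"hand":0.8},{"linear":[0.136,-0.131,0],"rot":[0,0,0.04],"hand":0.8}]'
```

```text
t: 0.9
ee_pos: [0.446, 0.2847, 0.231]
tcp_rot: [0.003, -3.141, 0.0]
force: [0.0, 0.9, -1.4]
gripper_width: 0.798
finger_force: 0.0
```

```bash
python3 -m creep '[{"linear":[0.136,-0.129,0],"rot":[0,0,0],"hand":0.8},{"linear":[0.136,-0.129,0],"rot":[0,0,0],"hand":0.8},{"linear":[0.136,-0.127,0],"rot":[0,0,0],"hand":0.8},{"linear":[0,0,-0.15],"rot":[0,0,0],"hand":0.8},{"linear":[0,0,-0.15],"rot":[0,0,0],"hand":0.8},{"linear":[0,0,-0.1],"rot":[0,0,0],"hand":0.8},{"linear":[0,0,0],"rot":[0,0,0],"hand":0.8},{"linear":[0,0,0],"rot":[0,0,0],"hand":0.8}]'
python3 - <<'E'
from h import *
for n in("side","top"):
    c=viewer.camera(n)
    cv2.imwrite(f"pics/{n}1.png",cv2.resize(c["frame"][...,::-1][140:270,190:350] if n=="side" else c["frame"][...,::-1][120:250,200:360],(800,650))[:600])
E
```

```text
t: 1.7
ee_pos: [0.547, 0.1901, 0.1315]
tcp_rot: [0.001, -3.141, 0.0]
force: [-0.4, 1.0, 1.8]
gripper_width: 0.802
finger_force: 0.0
```

View pics/side1.png

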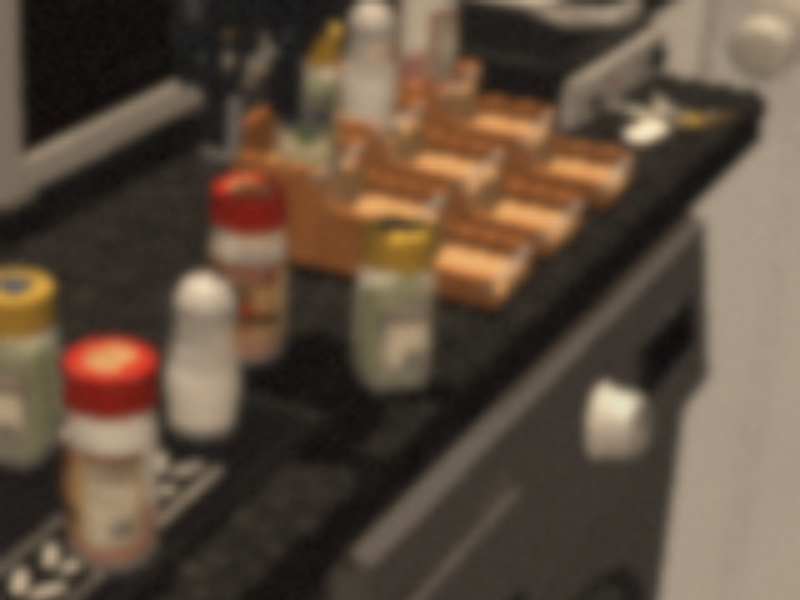

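Run:
```python
from h import *
c=viewer.camera("side");print(proj(c,(.547,.19,.131)),proj(c,(.547,.19,.1)))
print(arm.read_state()["ee_pos"])
im=c["frame"][...,::-1].copy();cv2.circle(im,tuple(int(a) for a in proj(c,(.547,.19,.131))),3,(0,255,0),1)
cv2.imwrite("pics/s2.png",cv2.resize(im[60:260,130:350],(792,720))[:600])
```

```text
(np.float64(240.0678292515109), np.float64(169.66574415669666)) (np.float64(239.83057305606846), np.float64(179.64425559411458))
[0.54859086 0.19038052 0.1336472 ]
```

View pics/s2.png

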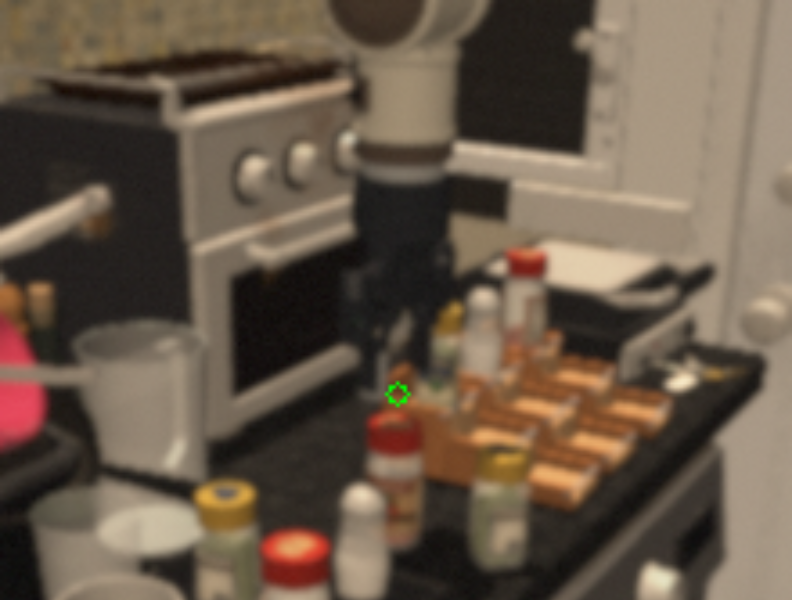

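The green mark, the projected TCP, is at (398,393), right above the red cap at (395,430). The fingers straddle it, so I descend and grip.

```bash
python3 -m creep '[{"linear":[0,0,-0.1],"rot":[0,0,0],"hand":0.8},{"linear":[0,0,-0.1],"rot":[0,0,0],"hand":0.8},{"linear":[0,0,-0.066],"rot":[0,0,0],"hand":0.8},{"linear":[0,0,0],"rot":[0,0,0],"hand":0.3},{"linear":[0,0,0],"rot":[0,0,0],"hand":0.3},{"linear":[0,0,0],"rot":[0,0,0],"hand":0.3},{"linear":[0,0,0],"rot":[0,0,0],"hand":0.3},{"linear":[0,0,0],"rot":[0,0,0],"hand":0.3}]'
```

```text
t: 2.65
ee_pos: [0.5479, 0.1902, 0.066]
tcp_rot: [-0.001, 3.14, 0.0]
force: [0.8, 0.8, 1.8]
gripper_width: 0.507
finger_force: 60.9
```

```bash
python3 -m creep '[{"linear":[0,0,0.12],"rot":[0,0,0],"hand":0.3},{"linear":[0,0,0.16],"rot":[0,0,0],"hand":0.3},{"linear":[0,0,0.18],"rot":[0,0,0],"hand":0.3},{"linear":[0,0,0.18],"rot":[0,0,0],"hand":0.3},{"linear":[0,0,0.12],"rot":[0,0,0],"hand":0.3},{"linear":[0,-0.12,0],"rot":[0,0,0],"hand":0.3},{"linear":[0,-0.16,0],"rot":[0,0,0],"hand":0.3},{"linear":[0,-0.16,0],"rot":[0,0,0],"hand":0.3}]' && python3 -m creep '[{"linear":[-0.02,-0.16,0],"rot":[0,0,0],"hand":0.3},{"linear":[-0.024,-0.16,0],"rot":[0,0,0],"hand":0.3},{"linear":[0,-0.16,0],"rot":[0,0,0],"hand":0.3},{"linear":[0,-0.16,0],"rot":[0,0,0],"hand":0.3},{"linear":[0,-0.16,0],"rot":[0,0,0],"hand":0.3},{"linear":[0,-0.16,0],"rot":[0,0,0],"hand":0.3},{"linear":[0,-0.035,0],"rot":[0,0,0],"hand":0.3},{"linear":[0,0,0],"rot":[0,0,0],"hand":0.3}]'
cat > t.py <<'E'
from h import *
import sys
c=viewer.camera("top")
u0,v0,u1,v1=map(int,sys.argv[2].split(","));F=min(800/(u1-u0),600/(v1-v0))
cv2.imwrite("pics/"+sys.argv[1],cv2.resize(c["frame"][v0:v1,u0:u1,::-1],None,fx=F,fy=F,interpolation=cv2.INTER_CUBIC))
s=arm.read_state();print(np.round(s["ee_pos"],4),s["gripper_width"])
E
```

```text
t: 3.45
ee_pos: [0.5471, 0.0792, 0.2555]
tcp_rot: [-0.003, 3.14, -0.0]
force: [1.3, 0.3, -1.5]
gripper_width: 0.506
finger_force: 61.1
t: 4.25
ee_pos: [0.5359, -0.1699, 0.2549]
tcp_rot: [0.003, 3.142, 0.0]
force: [1.1, 0.9, -0.4]
gripper_width: 0.511
finger_force: 61.2
```

```bash
python3 -m creep '[{"linear":[0.004,0.006,-0.14],"rot":[0,0,0],"hand":0.3},{"linear":[0,0,-0.16],"rot":[0,0,0],"hand":0.3},{"linear":[0,0,-0.14],"rot":[0,0,0],"hand":0.3},{"linear":[0,0,-0.08],"rot":[0,0,0],"hand":0.3},{"linear":[0,0,0],"rot":[0,0,0],"hand":0.3}]'; python3 t.py r1.png 290,120,420,230
python3 - <<'E'
from h import *
c=viewer.camera("side");cv2.imwrite("pics/r1s.png",cv2.resize(c["frame"][110:210,220:340,::-1],(720,600),interpolation=cv2.INTER_CUBIC))
E
```

```text
t: 4.75
ee_pos: [0.5348, -0.1641, 0.1212]
tcp_rot: [0.003, -3.135, -0.007]
force: [-1.4, 0.0, -0.6]
gripper_width: 0.508
finger_force: 61.2
[ 0.5363 -0.1652  0.1238] 0.5064825871791833
```

View pics/r1s.png

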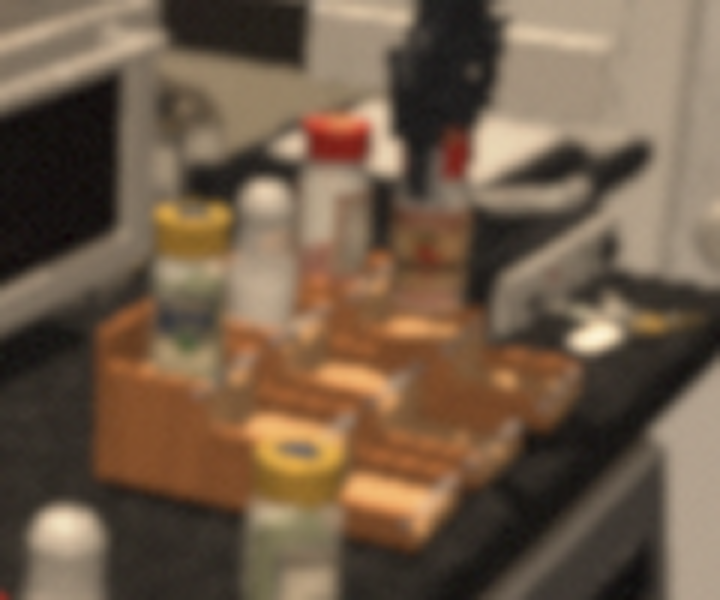

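The jar hovers over the middle place of the red rack, with its foot at about (432,310). I lower it.

```bash
python3 -m creep '[{"linear":[0.006,-0.012,-0.03],"rot":[0,0,0],"hand":0.3},{"linear":[0,0,-0.03],"rot":[0,0,0],"hand":0.3},{"linear":[0,0,-0.02],"rot":[0,0,0],"hand":0.3},{"linear":[0,0,-0.008],"rot":[0,0,0],"hand":0.3},{"linear":[0,0,0],"rot":[0,0,0],"hand":0.3},{"linear":[0,0,0],"rot":[0,0,0],"hand":0.3}]'
```

```text
t: 5.45
ee_pos: [0.5387, -0.1703, 0.1029]
tcp_rot: [-0.001, 3.141, -0.0]
force: [-0.6, 1.6, -0.7]
gripper_width: 0.508
finger_force: 61.2
```

```bash
python3 -m creep '[{"linear":[0,0,-0.006],"rot":[0,0,0],"hand":0.3},{"linear":[0,0,-0.004],"rot":[0,0,0],"hand":0.3},{"linear":[0,0,0],"rot":[0,0,0],"hand":0.3}]'
```

```text
t: 5.75
ee_pos: [0.5386, -0.1701, 0.1002]
tcp_rot: [0.001, -3.141, -0.0]
force: [-0.3, 0.1, -0.7]
gripper_width: 0.51
finger_force: 61.2
```

```bash
python3 -m creep '[{"linear":[0,0,-0.005],"rot":[0,0,0],"hand":0.3},{"linear":[0,0,0],"rot":[0,0,0],"hand":0.3}]'; python3 -m creep '[{"linear":[0,0,-0.005],"rot":[0,0,0],"hand":0.3},{"linear":[0,0,0],"rot":[0,0,0],"hand":0.3}]'
```

```text
t: 5.95
ee_pos: [0.5389, -0.1703, 0.1]
tcp_rot: [-0.001, 3.141, -0.0]
force: [-1.8, 0.6, 4.7]
gripper_width: 0.503
finger_force: 61.7
t: 6.15
ee_pos: [0.5392, -0.1704, 0.1]
tcp_rot: [-0.001, 3.141, -0.001]
force: [-4.6, 2.0, 11.0]
gripper_width: 0.508
finger_force: 62.1
```

Contact came at z 0.100, exactly floor height, so the jar is seated. Release and lift.

```bash
python3 -m creep '[{"linear":[0,0,0.004],"rot":[0,0,0],"hand":0.7},{"linear":[0,0,0],"rot":[0,0,0],"hand":0.7},{"linear":[0,0,0],"rot":[0,0,0],"hand":0.7},{"linear":[0,0,0.08],"rot":[0,0,0],"hand":0.7},{"linear":[0,0,0.16],"rot":[0,0,0],"hand":0.7},{"linear":[0,0,0.16],"rot":[0,0,0],"hand":0.8},{"linear":[0,0,0.16],"rot":[0,0,0],"hand":0.8},{"linear":[0,0,0.04],"rot":[0,0,0],"hand":0.8}]' && python3 -m creep '[{"linear":[-0.04,0.16,0],"rot":[0,0,0],"hand":0.8},{"linear":[-0.04,0.16,0],"rot":[0,0,0],"hand":0.8},{"linear":[-0.04,0.16,0],"rot":[0,0,0],"hand":0.8},{"linear":[-0.04,0.16,0],"rot":[0,0,0],"hand":0.8},{"linear":[-0.04,0.16,0],"rot":[0,0,0],"hand":0.8},{"linear":[-0.04,0.16,0],"rot":[0,0,0],"hand":0.8},{"linear":[-0.04,0.16,0],"rot":[0,0,0],"hand":0.8},{"linear":[-0.04,0.16,0],"rot":[0,0,0],"hand":0.8}]'
cat > cap.py <<'E'
from h import *
np.set_printoptions(precision=4,suppress=True)
c=viewer.camera("top");q=cloud(c).reshape(-1,3);m=masks(c);s=arm.read_state();print(np.round(s["ee_pos"],4))
for k in("red","yel"):
    for ce,st,L in blobs(m[k]):
        if st[2]>20 or not(140<ce[1]<225) or ce[0]>420:continue
        z=np.nanpercentile(cloud(c)[L][:,2],80);x,y=onz(c,st[0]+st[2]/2-.5,st[1]+st[3]/2-.5,z)[:2]
        p=q[(np.hypot(q[:,0]-x,q[:,1]-y)<.035)&(abs(q[:,2]-z)<.015)]
        lo,hi=np.percentile(p[:,:2],[2,98],axis=0);print(k,(lo+hi)/2,hi-lo,round(z,4))
E
python3 cap.py
```

```text
t: 6.95
ee_pos: [0.5408, -0.1714, 0.2544]
tcp_rot: [-0.001, 3.134, -0.007]
force: [0.4, -0.7, 0.5]
gripper_width: 0.797
finger_force: 0.0
t: 7.75
ee_pos: [0.4576, 0.1513, 0.2478]
tcp_rot: [0.0, -3.14, 0.0]
force: [1.1, 0.8, -0.8]
gripper_width: 0.798
finger_force: 0.0
[0.4557 0.1565 0.2478]
red [ 0.6  -0.16] [0.0411 0.041 ] 0.1644
red [ 0.5399 -0.1701] [0.0391 0.0408] 0.1402
red [0.4873 0.4208] [0.0394 0.0399] 0.1124
yel [0.5975 0.0301] [0.0382 0.0376] 0.1552
yel [0.5866 0.3643] [0.0376 0.0371] 0.1028
```

```bash
python3 -m creep '[{"linear":[0.012,0.07,-0.06],"rot":[0,0,0],"hand":0.8},{"linear":[0,0,-0.16],"rot":[0,0,0],"hand":0.8},{"linear":[0,0,-0.16],"rot":[0,0,0],"hand":0.8},{"linear":[0,0,-0.06],"rot":[0,0,0],"hand":0.8},{"linear":[0,0,0],"rot":[0,0,0],"hand":0.8},{"linear":[0,0,0],"rot":[0,0,0],"hand":0.8}]'
```

```text
t: 8.4
ee_pos: [0.4617, 0.1671, 0.1389]
tcp_rot: [0.001, -3.141, 0.0]
force: [-0.2, 0.1, 0.2]
gripper_width: 0.8
finger_force: 0.0
```

```bash
python3 -m creep '[{"linear":[-0.008,0.018,-0.08],"rot":[0,0,0],"hand":0.8},{"linear":[0,0,-0.14],"rot":[0,0,0],"hand":0.8},{"linear":[0,0,-0.1],"rot":[0,0,0],"hand":0.8},{"linear":[0,0,0],"rot":[0,0,0],"hand":0.3},{"linear":[0,0,0],"rot":[0,0,0],"hand":0.3},{"linear":[0,0,0],"rot":[0,0,0],"hand":0.3},{"linear":[0,0,0],"rot":[0,0,0],"hand":0.3},{"linear":[0,0,0],"rot":[0,0,0],"hand":0.3}]'
```

```text
t: 9.2
ee_pos: [0.4605, 0.1719, 0.0599]
tcp_rot: [-0.001, 3.139, 0.0]
force: [0.3, 0.7, -0.4]
gripper_width: 0.518
finger_force: 61.1
```

```bash
python3 -m creep '[{"linear":[0,0,0.12],"rot":[0,0,0],"hand":0.3},{"linear":[0,0,0.16],"rot":[0,0,0],"hand":0.3},{"linear":[0,0,0.16],"rot":[0,0,0],"hand":0.3},{"linear":[0,0,0.16],"rot":[0,0,0],"hand":0.3},{"linear":[0,0,0.04],"rot":[0,0,0],"hand":0.3},{"linear":[0.06,-0.114,0],"rot":[0,0,0],"hand":0.3},{"linear":[0.08,-0.15,0],"rot":[0,0,0],"hand":0.3},{"linear":[0.08,-0.15,0],"rot":[0,0,0],"hand":0.3}]' && python3 -m creep '[{"linear":[0.06,-0.12,0],"rot":[0,0,0],"hand":0.3},{"linear":[0.026,-0.04,0],"rot":[0,0,0],"hand":0.3},{"linear":[0,0,-0.14],"rot":[0,0,0],"hand":0.3},{"linear":[0,0,-0.16],"rot":[0,0,0],"hand":0.3},{"linear":[0,0,-0.12],"rot":[0,0,0],"hand":0.3},{"linear":[0,0,0],"rot":[0,0,0],"hand":0.3},{"linear":[0,0,0],"rot":[0,0,0],"hand":0.3}]'
```

```text
t: 10.0
ee_pos: [0.5147, 0.0674, 0.2184]
tcp_rot: [0.003, -3.141, -0.0]
force: [0.2, 0.0, -1.0]
gripper_width: 0.517
finger_force: 61.7
t: 10.7
ee_pos: [0.5358, 0.0288, 0.1139]
tcp_rot: [0.002, -3.141, -0.001]
force: [0.6, -0.7, 0.2]
gripper_width: 0.521
finger_force: 61.7
```

```bash
python3 -m creep '[{"linear":[0.006,0,-0.03],"rot":[0,0,0],"hand":0.3},{"linear":[0,0,-0.03],"rot":[0,0,0],"hand":0.3},{"linear":[0,0,-0.012],"rot":[0,0,0],"hand":0.3},{"linear":[0,0,0],"rot":[0,0,0],"hand":0.3},{"linear":[0,0,0],"rot":[0,0,0],"hand":0.3}]'; python3 t.py y1.png 290,140,410,230
python3 - <<'E'
from h import *
c=viewer.camera("side");cv2.imwrite("pics/y1s.png",cv2.resize(c["frame"][110:210,220:340,::-1],(720,600),interpolation=cv2.INTER_CUBIC))
E
```

```text
t: 11.2
ee_pos: [0.5378, 0.0283, 0.096]
tcp_rot: [-0.001, 3.141, -0.0]
force: [-0.4, -1.2, -1.2]
gripper_width: 0.516
finger_force: 61.7
[0.5379 0.0283 0.0962] 0.519109541793909
```

View pics/y1s.png

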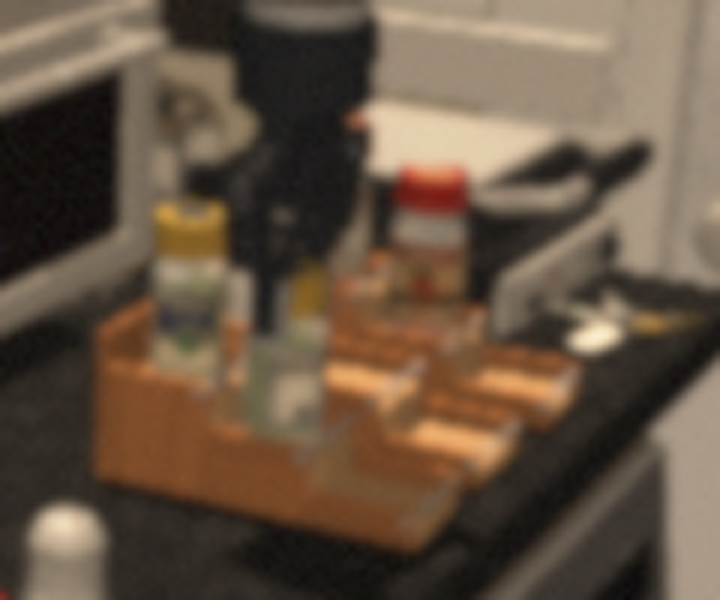

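The yellow jar is upright in the hand, its foot at about (285,432) inside the middle place of the yellow rack; the red jar stands well at (432,250).

```bash
python3 -m creep '[{"linear":[0,0,-0.006],"rot":[0,0,0],"hand":0.3},{"linear":[0,0,-0.004],"rot":[0,0,0],"hand":0.3},{"linear":[0,0,0],"rot":[0,0,0],"hand":0.3}]';python3 -m creep '[{"linear":[0,0,-0.005],"rot":[0,0,0],"hand":0.3},{"linear":[0,0,0],"rot":[0,0,0],"hand":0.3}]'
```

```text
t: 11.6
ee_pos: [0.5379, 0.0282, 0.0937]
tcp_rot: [-0.001, 3.141, -0.0]
force: [-0.5, 0.8, 1.9]
gripper_width: 0.522
finger_force: 62.1
t: 11.8
ee_pos: [0.5386, 0.0282, 0.0938]
tcp_rot: [-0.001, 3.14, -0.0]
force: [-2.6, 1.0, 8.9]
gripper_width: 0.519
finger_force: 62.9
```

```bash
python3 -m creep '[{"linear":[0,0,0.004],"rot":[0,0,0],"hand":0.7},{"linear":[0,0,0],"rot":[0,0,0],"hand":0.7},{"linear":[0,0,0],"rot":[0,0,0],"hand":0.7},{"linear":[0,0,0.08],"rot":[0,0,0],"hand":0.7},{"linear":[0,0,0.16],"rot":[0,0,0],"hand":0.7},{"linear":[0,0,0.16],"rot":[0,0,0],"hand":0.8},{"linear":[0,0,0.1],"rot":[0,0,0],"hand":0.8},{"linear":[0,0.12,0],"rot":[0,0,0],"hand":0.8}]' && python3 -m creep '[{"linear":[-0.02,0.16,0],"rot":[0,0,0],"hand":0.8},{"linear":[-0.02,0.16,0],"rot":[0,0,0],"hand":0.8},{"linear":[-0.02,0.16,0],"rot":[0,0,0],"hand":0.8},{"linear":[-0.02,0.16,0],"rot":[0,0,0],"hand":0.8},{"linear":[0,0.16,0],"rot":[0,0,0],"hand":0.8},{"linear":[0,0.12,0],"rot":[0,0,0],"hand":0.8},{"linear":[0,0,0],"rot":[0,0,0],"hand":0.8},{"linear":[0,0,0],"rot":[0,0,0],"hand":0.8}]'; python3 cap.py
```

```text
t: 12.6
ee_pos: [0.5406, 0.056, 0.223]
tcp_rot: [0.005, 3.133, -0.004]
force: [0.1, 0.5, 0.2]
gripper_width: 0.802
finger_force: 0.0
t: 13.4
ee_pos: [0.5173, 0.2884, 0.2175]
tcp_rot: [0.003, -3.141, 0.001]
force: [-0.2, -0.4, -0.2]
gripper_width: 0.801
finger_force: 0.0
[0.5175 0.2877 0.2176]
red [ 0.6001 -0.1595] [0.0406 0.0407] 0.1644
red [ 0.5401 -0.17  ] [0.0395 0.0406] 0.1408
red [0.4873 0.4247] [0.0397 0.033 ] 0.1121
yel [0.5978 0.0302] [0.0387 0.0383] 0.1554
yel [0.5391 0.0289] [0.0379 0.0378] 0.1314
```

```bash
python3 -m creep '[{"linear":[0,0.004,-0.14],"rot":[0,0,0],"hand":0.8},{"linear":[0,0,-0.16],"rot":[0,0,0],"hand":0.8},{"linear":[0,0,-0.1],"rot":[0,0,0],"hand":0.8},{"linear":[0,0,0],"rot":[0,0,0],"hand":0.8},{"linear":[0,0,0],"rot":[0,0,0],"hand":0.8}]'
```

```text
t: 13.95
ee_pos: [0.518, 0.2883, 0.1186]
tcp_rot: [0.001, 3.142, -0.0]
force: [0.3, -0.0, 1.1]
gripper_width: 0.801
finger_force: 0.0
```

```bash
python3 -m creep '[{"linear":[0,0,-0.1],"rot":[0,0,0],"hand":0.8},{"linear":[0,0,-0.14],"rot":[0,0,0],"hand":0.8},{"linear":[0,0,-0.08],"rot":[0,0,0],"hand":0.8},{"linear":[0,0,-0.036],"rot":[0,0,0],"hand":0.8},{"linear":[0,0,0],"rot":[0,0,0],"hand":0.8}]' && python3 -m creep '[{"linear":[0,0,0],"rot":[0,0,0],"hand":0.3},{"linear":[0,0,0],"rot":[0,0,0],"hand":0.3},{"linear":[0,0,0],"rot":[0,0,0],"hand":0.3},{"linear":[0,0,0],"rot":[0,0,0],"hand":0.3},{"linear":[0,0,0],"rot":[0,0,0],"hand":0.3}]'
```

```text
t: 14.45
ee_pos: [0.5183, 0.2892, 0.0298]
tcp_rot: [-0.0, 3.141, 0.0]
force: [-0.2, 0.0, 0.8]
gripper_width: 0.8
finger_force: 0.0
t: 14.95
ee_pos: [0.5196, 0.2899, 0.032]
tcp_rot: [-0.001, 3.137, 0.002]
force: [-1.3, -1.4, 6.4]
gripper_width: 0.461
finger_force: 59.5
```

```bash
python3 -m creep '[{"linear":[0,0,0.04],"rot":[0,0,0],"hand":0.3},{"linear":[0,0,0.04],"rot":[0,0,0],"hand":0.3},{"linear":[0,0,0],"rot":[0,0,0],"hand":0.3},{"linear":[0,0,0],"rot":[0,0,0],"hand":0.3}]'
python3 - <<'E'
from h import *
c=viewer.camera("side");cv2.imwrite("pics/s3.png",cv2.resize(c["frame"][120:245,160:310,::-1],(720,600),interpolation=cv2.INTER_CUBIC))
E
```

```text
t: 15.35
ee_pos: [0.518, 0.2895, 0.0497]
tcp_rot: [-0.001, 3.14, 0.001]
force: [-0.4, 0.6, -0.9]
gripper_width: 0.46
finger_force: 60.5
```

View pics/s3.png

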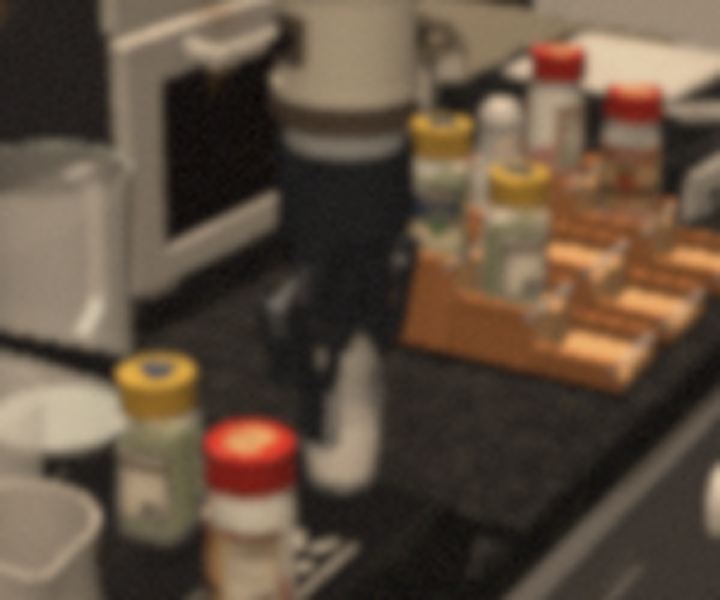

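The side view shows the shaker held at about (350,440), leaning a few degrees in the pads, which is harmless as it can settle on its foot. Carry it to the front place of the shaker rack.

```bash
python3 -m creep '[{"linear":[0,0,0.12],"rot":[0,0,0],"hand":0.3},{"linear":[0,0,0.16],"rot":[0,0,0],"hand":0.3},{"linear":[0,0,0.16],"rot":[0,0,0],"hand":0.3},{"linear":[0,0,0.16],"rot":[0,0,0],"hand":0.3},{"linear":[0,0,0.08],"rot":[0,0,0],"hand":0.3},{"linear":[-0.02,-0.1,0],"rot":[0,0,0],"hand":0.3},{"linear":[-0.03,-0.15,0],"rot":[0,0,0],"hand":0.3},{"linear":[-0.03,-0.16,0],"rot":[0,0,0],"hand":0.3}]' && python3 -m creep '[{"linear":[-0.03,-0.16,0],"rot":[0,0,0],"hand":0.3},{"linear":[-0.03,-0.16,0],"rot":[0,0,0],"hand":0.3},{"linear":[-0.03,-0.16,0],"rot":[0,0,0],"hand":0.3},{"linear":[0,-0.16,0],"rot":[0,0,0],"hand":0.3},{"linear":[0,-0.16,0],"rot":[0,0,0],"hand":0.3},{"linear":[0,-0.12,0],"rot":[0,0,0],"hand":0.3},{"linear":[0,-0.08,0],"rot":[0,0,0],"hand":0.3},{"linear":[0,0,0],"rot":[0,0,0],"hand":0.3}]'&& python3 -m creep '[{"linear":[0,0,-0.12],"rot":[0,0,0],"hand":0.3},{"linear":[0,0,-0.16],"rot":[0,0,0],"hand":0.3},{"linear":[0,0,-0.16],"rot":[0,0,0],"hand":0.3},{"linear":[0,0,0],"rot":[0,0,0],"hand":0.3},{"linear":[0,0,0],"rot":[0,0,0],"hand":0.3}]'
```

```text
t: 16.2
ee_pos: [0.4969, 0.1861, 0.2185]
tcp_rot: [0.003, -3.141, 0.0]
force: [0.5, -0.5, -1.6]
gripper_width: 0.457
finger_force: 60.9
t: 17.0
ee_pos: [0.4748, -0.0653, 0.2185]
tcp_rot: [-0.005, -3.141, 0.0]
force: [0.6, 0.7, -0.6]
gripper_width: 0.459
finger_force: 60.9
t: 17.5
ee_pos: [0.4748, -0.0624, 0.1092]
tcp_rot: [0.002, -3.14, -0.001]
force: [0.4, 0.2, -0.4]
gripper_width: 0.458
finger_force: 61.2
```

```bash
python3 -m creep '[{"linear":[0.002,-0.024,-0.1],"rot":[0,0,0],"hand":0.3},{"linear":[0,0,-0.1],"rot":[0,0,0],"hand":0.3},{"linear":[0,0,0],"rot":[0,0,0],"hand":0.3},{"linear":[0,0,0],"rot":[0,0,0],"hand":0.3}]'
python3 - <<'E'
from h import *
c=viewer.camera("side");cv2.imwrite("pics/s4.png",cv2.resize(c["frame"][120:220,230:350,::-1],(720,600),interpolation=cv2.INTER_CUBIC))
E
```

```text
t: 17.9
ee_pos: [0.4771, -0.0695, 0.0612]
tcp_rot: [-0.001, 3.139, -0.002]
force: [0.6, 0.3, -1.0]
gripper_width: 0.46
finger_force: 61.2
```

View pics/s4.png

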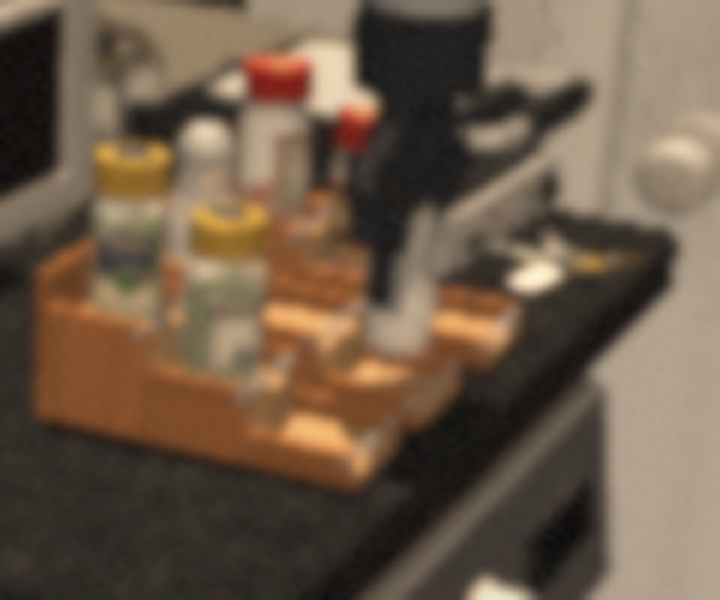

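The shaker leans about 5° toward the robot: its cap edge at (438,215) sits out over its body edge at (432,340). I turn the hand to right it while lowering.

```bash
python3 -m creep '[{"linear":[0,0.003,0],"rot":[0,0.055,0],"hand":0.3},{"linear":[0,0,-0.03],"rot":[0,0.055,0],"hand":0.3},{"linear":[0,0,-0.03],"rot":[0,0,0],"hand":0.3},{"linear":[0,0,-0.016],"rot":[0,0,0],"hand":0.3},{"linear":[0,0,0],"rot":[0,0,0],"hand":0.3},{"linear":[0,0,0],"rot":[0,0,0],"hand":0.3}]';python3 -m creep '[{"linear":[0,0,-0.008],"rot":[0,0,0],"hand":0.3},{"linear":[0,0,0],"rot":[0,0,0],"hand":0.3}]';python3 -m creep '[{"linear":[0,0,-0.006],"rot":[0,0,0],"hand":0.3},{"linear":[0,0,0],"rot":[0,0,0],"hand":0.3}]'
```

```text
t: 18.55
ee_pos: [0.4755, -0.0684, 0.0403]
tcp_rot: [0.001, -3.056, 0.0]
force: [-0.3, 0.4, -1.7]
gripper_width: 0.456
finger_force: 61.2
t: 18.75
ee_pos: [0.4755, -0.0684, 0.0381]
tcp_rot: [0.001, -3.055, -0.0]
force: [-0.1, 0.4, -1.9]
gripper_width: 0.463
finger_force: 61.2
t: 18.95
ee_pos: [0.4758, -0.0685, 0.0372]
tcp_rot: [0.001, -3.055, 0.0]
force: [-0.8, 0.4, 4.5]
gripper_width: 0.457
finger_force: 61.7
```

```bash
python3 -m creep '[{"linear":[0,0,0],"rot":[0,0,0],"hand":0.7},{"linear":[0,0,0],"rot":[0,0,0],"hand":0.7},{"linear":[0,0,0],"rot":[0,0,0],"hand":0.7},{"linear":[0,0,0.08],"rot":[0,0,0],"hand":0.7},{"linear":[0,0,0.16],"rot":[0,0,0],"hand":0.7},{"linear":[0,0,0.16],"rot":[0,0,0],"hand":0.8},{"linear":[0,0,0.16],"rot":[0,-0.055,0],"hand":0.8},{"linear":[0,0,0.16],"rot":[0,-0.055,0],"hand":0.8}]' && python3 -m creep '[{"linear":[0.04,0.16,0],"rot":[0,0,0],"hand":0.8},{"linear":[0.04,0.16,0],"rot":[0,0,0],"hand":0.8},{"linear":[0.04,0.16,0],"rot":[0,0,0],"hand":0.8},{"linear":[0.04,0.16,0],"rot":[0,0,0],"hand":0.8},{"linear":[0.04,0.16,0],"rot":[0,0,0],"hand":0.8},{"linear":[0.04,0.16,0],"rot":[0,0,0],"hand":0.8},{"linear":[0.04,0.16,0],"rot":[0,0,0],"hand":0.8},{"linear":[0.04,0.16,0],"rot":[0,0,0],"hand":0.8}]'; python3 cap.py
python3 - <<'E'
from h import *
T=viewer.camera("top");S=viewer.camera("side")
for c in(T,S):
    q=cloud(c).reshape(-1,3);q=q[(np.hypot(q[:,0]-.476,q[:,1]+.0685)<.03)&(q[:,2]>.03)]
    for a in(.03,.05,.07,.085):
        p=q[(q[:,2]>a)&(q[:,2]<a+.018)]
        if len(p)>5: lo,hi=np.percentile(p[:,:2],[3,97],axis=0);print(a,len(p),((lo+hi)/2).round(4),(hi-lo).round(4))
    print(q[:,2].max())
E
```

```text
t: 19.75
ee_pos: [0.4756, -0.0683, 0.2181]
tcp_rot: [-0.001, 3.14, -0.0]
force: [0.3, -0.2, -0.1]
gripper_width: 0.797
finger_force: 0.0
t: 20.55
ee_pos: [0.5557, 0.2533, 0.2163]
tcp_rot: [0.001, -3.142, 0.0]
force: [-0.0, 0.7, -0.2]
gripper_width: 0.799
finger_force: 0.0
[0.5559 0.2587 0.2161]
red [ 0.6003 -0.1596] [0.0402 0.0401] 0.1644
red [ 0.5396 -0.17  ] [0.0398 0.041 ] 0.1404
red [0.4874 0.4208] [0.0394 0.0399] 0.1125
yel [0.5975 0.0299] [0.0391 0.0383] 0.155
yel [0.5052 0.2931] [0.0576 0.0414] 0.5358
yel [0.5391 0.0291] [0.037  0.0382] 0.1313
0.03 24 [ 0.4706 -0.059 ] [0.0384 0.0228]
0.05 44 [ 0.4707 -0.0602] [0.0378 0.0232]
0.07 22 [ 0.4694 -0.065 ] [0.0285 0.0236]
0.085 113 [ 0.4717 -0.0691] [0.0286 0.0288]
0.10102637572619311
0.03 63 [ 0.4712 -0.0578] [0.0372 0.0279]
0.05 61 [ 0.4718 -0.0579] [0.0334 0.0193]
0.07 48 [ 0.4728 -0.0602] [0.0287 0.0209]
0.085 47 [ 0.473  -0.0635] [0.0285 0.0204]
0.10050144215946655
```

```bash
python3 -m creep '[{"linear":[0.04,0.14,0],"rot":[0,0,0],"hand":0.8},{"linear":[0.04,0.14,0],"rot":[0,0,0],"hand":0.8},{"linear":[0.038,0.14,0],"rot":[0,0,0],"hand":0.8},{"linear":[0,0,-0.12],"rot":[0,0,0],"hand":0.8},{"linear":[0,0,-0.16],"rot":[0,0,0],"hand":0.8},{"linear":[0,0,-0.06],"rot":[0,0,0],"hand":0.8},{"linear":[0,0,0],"rot":[0,0,0],"hand":0.8},{"linear":[0,0,0],"rot":[0,0,0],"hand":0.8}]'
```

```text
t: 21.5
ee_pos: [0.5859, 0.3561, 0.133]
tcp_rot: [0.001, 3.14, 0.001]
force: [0.4, -0.1, 0.7]
gripper_width: 0.8
finger_force: 0.0
```

```bash
python3 -m creep '[{"linear":[0.002,0.033,0],"rot":[0,0,0],"hand":0.8},{"linear":[0,0,-0.1],"rot":[0,0,0],"hand":0.8},{"linear":[0,0,-0.12],"rot":[0,0,0],"hand":0.8},{"linear":[0,0,-0.05],"rot":[0,0,0],"hand":0.8},{"linear":[0,0,0],"rot":[0,0,0],"hand":0.8}]'
```

```text
t: 22.0
ee_pos: [0.5847, 0.3647, 0.0628]
tcp_rot: [0.001, -3.139, 0.002]
force: [-0.1, 0.5, 0.0]
gripper_width: 0.802
finger_force: 0.0
```

```bash
python3 -m creep '[{"linear":[0,0,0],"rot":[0,0,0],"hand":0.3},{"linear":[0,0,0],"rot":[0,0,0],"hand":0.3},{"linear":[0,0,0],"rot":[0,0,0],"hand":0.3},{"linear":[0,0,0],"rot":[0,0,0],"hand":0.3},{"linear":[0,0,0],"rot":[0,0,0],"hand":0.3}]'
```

```text
t: 22.5
ee_pos: [0.5875, 0.3656, 0.0671]
tcp_rot: [-0.001, 3.137, 0.003]
force: [0.8, 0.4, 6.6]
gripper_width: 0.472
finger_force: 61.3
```

```bash
python3 -m creep '[{"linear":[0,0,0.1],"rot":[0,0,0],"hand":0.3},{"linear":[0,0,0.16],"rot":[0,0,0],"hand":0.3},{"linear":[0,0,0.16],"rot":[0,0,0],"hand":0.3},{"linear":[0,0,0.16],"rot":[0,0,0],"hand":0.3},{"linear":[0,0,0.06],"rot":[0,0,0],"hand":0.3},{"linear":[-0.03,-0.09,0],"rot":[0,0,0],"hand":0.3},{"linear":[-0.05,-0.15,0],"rot":[0,0,0],"hand":0.3},{"linear":[-0.05,-0.15,0],"rot":[0,0,0],"hand":0.3}]' && python3 -m creep '[{"linear":[-0.05,-0.15,0],"rot":[0,0,0],"hand":0.3},{"linear":[-0.05,-0.15,0],"rot":[0,0,0],"hand":0.3},{"linear":[-0.05,-0.15,0],"rot":[0,0,0],"hand":0.3},{"linear":[-0.05,-0.15,0],"rot":[0,0,0],"hand":0.3},{"linear":[-0.05,-0.15,0],"rot":[0,0,0],"hand":0.3},{"linear":[-0.05,-0.13,0],"rot":[0,0,0],"hand":0.3},{"linear":[-0.018,-0.07,0],"rot":[0,0,0],"hand":0.3},{"linear":[0,0,0],"rot":[0,0,0],"hand":0.3}]'&& python3 -m creep '[{"linear":[0,0,-0.12],"rot":[0,0,0],"hand":0.3},{"linear":[0,0,-0.16],"rot":[0,0,0],"hand":0.3},{"linear":[0,0,-0.08],"rot":[0,0,0],"hand":0.3},{"linear":[0,0,0],"rot":[0,0,0],"hand":0.3},{"linear":[0,0,0],"rot":[0,0,0],"hand":0.3}]'
python3 - <<'E'
from h import *
c=viewer.camera("side");cv2.imwrite("pics/y4.png",cv2.resize(c["frame"][110:220,220:350,::-1],(709,600),interpolation=cv2.INTER_CUBIC))
E
```

```text
t: 23.3
ee_pos: [0.5519, 0.2663, 0.2224]
tcp_rot: [0.002, -3.14, 0.001]
force: [-0.4, -0.6, -0.8]
gripper_width: 0.471
finger_force: 60.9
t: 24.1
ee_pos: [0.4726, 0.028, 0.2229]
tcp_rot: [-0.004, -3.14, 0.0]
force: [1.0, 1.1, -0.7]
gripper_width: 0.468
finger_force: 61.0
t: 24.6
ee_pos: [0.4737, 0.0304, 0.1341]
tcp_rot: [0.002, -3.141, -0.001]
force: [0.3, -0.3, -0.1]
gripper_width: 0.471
finger_force: 61.0
```

View pics/y4.png

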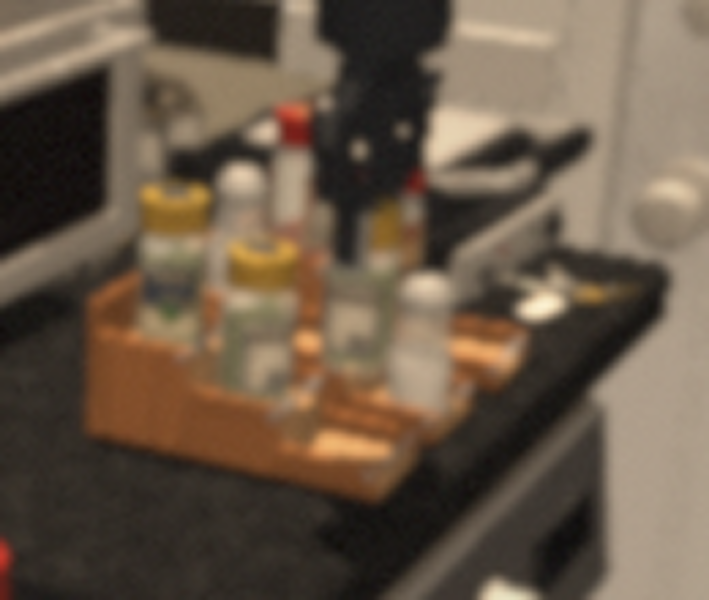

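The yellow jar hangs almost upright at (358,320) behind the placed shaker, which stands upright at (422,340). Continue down.

```bash
python3 -m creep '[{"linear":[0.008,-0.01,-0.04],"rot":[0,0.03,0],"hand":0.3},{"linear":[0,0,-0.1],"rot":[0,0.02,0],"hand":0.3},{"linear":[0,0,-0.06],"rot":[0,0,0],"hand":0.3},{"linear":[0,0,0],"rot":[0,0,0],"hand":0.3},{"linear":[0,0,0],"rot":[0,0,0],"hand":0.3}]'
```

```text
t: 25.15
ee_pos: [0.4768, 0.0273, 0.0856]
tcp_rot: [0.001, -3.105, 0.001]
force: [-0.1, 0.3, -0.8]
gripper_width: 0.468
finger_force: 61.0
```

```bash
python3 -m creep '[{"linear":[-0.004,0,-0.03],"rot":[0,0,0],"hand":0.3},{"linear":[0,0,-0.014],"rot":[0,0,0],"hand":0.3},{"linear":[0,0,0],"rot":[0,0,0],"hand":0.3}]';python3 -m creep '[{"linear":[0,0,-0.008],"rot":[0,0,0],"hand":0.3},{"linear":[0,0,0],"rot":[0,0,0],"hand":0.3}]';python3 -m creep '[{"linear":[0,0,-0.006],"rot":[0,0,0],"hand":0.3},{"linear":[0,0,0],"rot":[0,0,0],"hand":0.3}]'
```

```text
t: 25.45
ee_pos: [0.4744, 0.0274, 0.0729]
tcp_rot: [0.001, -3.102, -0.0]
force: [-0.4, -0.3, -0.9]
gripper_width: 0.475
finger_force: 61.0
t: 25.65
ee_pos: [0.4751, 0.0273, 0.0722]
tcp_rot: [0.001, -3.103, 0.0]
force: [-3.8, 0.7, 6.3]
gripper_width: 0.474
finger_force: 61.8
t: 25.85
ee_pos: [0.4754, 0.0272, 0.0722]
tcp_rot: [0.001, -3.103, 0.0]
force: [-6.9, 0.6, 17.6]
gripper_width: 0.471
finger_force: 62.9
```

```bash
python3 -m creep '[{"linear":[0,0,0.006],"rot":[0,0,0],"hand":0.7},{"linear":[0,0,0],"rot":[0,0,0],"hand":0.7},{"linear":[0,0,0],"rot":[0,0,0],"hand":0.7},{"linear":[0,0,0.08],"rot":[0,0,0],"hand":0.7},{"linear":[0,0,0.16],"rot":[0,0,0],"hand":0.7},{"linear":[0,0,0.16],"rot":[0,-0.025,0],"hand":0.8},{"linear":[0,0,0.16],"rot":[0,-0.025,0],"hand":0.8},{"linear":[0,0.12,0],"rot":[0,0,0],"hand":0.8}]' && python3 -m creep '[{"linear":[0,0.18,0],"rot":[0,0,0],"hand":0.8},{"linear":[0,0.18,0],"rot":[0,0,0],"hand":0.8},{"linear":[0,0.18,0],"rot":[0,0,0],"hand":0.8},{"linear":[0,0.18,0],"rot":[0,0,0],"hand":0.8},{"linear":[0.02,0.18,0],"rot":[0,0,0],"hand":0.8},{"linear":[0.028,0.18,0],"rot":[0,0,0],"hand":0.8},{"linear":[0,0.18,0],"rot":[0,0,0],"hand":0.8},{"linear":[0,0.18,0],"rot":[0,0,0],"hand":0.8}]' && python3 -m creep '[{"linear":[0,0.01,-0.1],"rot":[0,0,0],"hand":0.8},{"linear":[0,0,-0.13],"rot":[0,0,0],"hand":0.8},{"linear":[0,0,0],"rot":[0,0,0],"hand":0.8},{"linear":[0,0,0],"rot":[0,0,0],"hand":0.8}]'; python3 cap.py
```

```text
t: 26.65
ee_pos: [0.4784, 0.0551, 0.2175]
tcp_rot: [0.005, 3.129, -0.004]
force: [0.6, 0.1, 1.0]
gripper_width: 0.8
finger_force: 0.0
t: 27.45
ee_pos: [0.4863, 0.4191, 0.2104]
tcp_rot: [0.001, -3.141, 0.001]
force: [0.9, -1.0, -0.5]
gripper_width: 0.805
finger_force: 0.0
t: 27.85
ee_pos: [0.4862, 0.4194, 0.1531]
tcp_rot: [0.0, -3.14, 0.002]
force: [-0.4, -0.1, 1.2]
gripper_width: 0.799
finger_force: 0.0
[0.4872 0.4198 0.1548]
red [ 0.6001 -0.1599] [0.04   0.0408] 0.1646
red [ 0.5398 -0.1698] [0.0393 0.0407] 0.1409
yel [0.5976 0.0301] [0.0393 0.0381] 0.1553
yel [0.5389 0.029 ] [0.0374 0.0382] 0.1311
yel [0.4739 0.0282] [0.0378 0.0374] 0.107
```

```bash
python3 -m creep '[{"linear":[0,0.004,-0.1],"rot":[0,0,0],"hand":0.8},{"linear":[0,0,-0.14],"rot":[0,0,0],"hand":0.8},{"linear":[0,0,-0.088],"rot":[0,0,0],"hand":0.8},{"linear":[0,0,0],"rot":[0,0,0],"hand":0.8}]' && python3 -m creep '[{"linear":[0,0,0],"rot":[0,0,0],"hand":0.3},{"linear":[0,0,0],"rot":[0,0,0],"hand":0.3},{"linear":[0,0,0],"rot":[0,0,0],"hand":0.3},{"linear":[0,0,0],"rot":[0,0,0],"hand":0.3},{"linear":[0,0,0],"rot":[0,0,0],"hand":0.3}]'
```

```text
t: 28.3
ee_pos: [0.4855, 0.4197, 0.0698]
tcp_rot: [-0.0, -3.138, 0.003]
force: [-0.7, -0.9, -0.7]
gripper_width: 0.801
finger_force: 0.0
t: 28.8
ee_pos: [0.4887, 0.4219, 0.0749]
tcp_rot: [-0.001, 3.136, 0.004]
force: [-0.2, -0.8, 6.7]
gripper_width: 0.502
finger_force: 61.4
```

```bash
python3 -m creep '[{"linear":[0,0,0.1],"rot":[0,0,0],"hand":0.3},{"linear":[0,0,0.16],"rot":[0,0,0],"hand":0.3},{"linear":[0,0,0.16],"rot":[0,0,0],"hand":0.3},{"linear":[0,0,0.16],"rot":[0,0,0],"hand":0.3},{"linear":[0,0,0.06],"rot":[0,0,0],"hand":0.3},{"linear":[0,-0.1,0],"rot":[0,0,0],"hand":0.3},{"linear":[0,-0.16,0],"rot":[0,0,0],"hand":0.3},{"linear":[0,-0.16,0],"rot":[0,0,0],"hand":0.3}]' && python3 -m creep '[{"linear":[-0.02,-0.16,0],"rot":[0,0,0],"hand":0.3},{"linear":[-0.02,-0.16,0],"rot":[0,0,0],"hand":0.3},{"linear":[-0.012,-0.16,0],"rot":[0,0,0],"hand":0.3},{"linear":[0,-0.16,0],"rot":[0,0,0],"hand":0.3},{"linear":[0,-0.16,0],"rot":[0,0,0],"hand":0.3},{"linear":[0,-0.16,0],"rot":[0,0,0],"hand":0.3},{"linear":[0,-0.16,0],"rot":[0,0,0],"hand":0.3},{"linear":[0,-0.16,0],"rot":[0,0,0],"hand":0.3}]'&& python3 -m creep '[{"linear":[0,-0.16,0],"rot":[0,0,0],"hand":0.3},{"linear":[0,-0.16,0],"rot":[0,0,0],"hand":0.3},{"linear":[0,-0.16,0],"rot":[0,0,0],"hand":0.3},{"linear":[0,-0.14,0],"rot":[0,0,0],"hand":0.3},{"linear":[0,-0.06,0],"rot":[0,0,0],"hand":0.3},{"linear":[0,0,0],"rot":[0,0,0],"hand":0.3},{"linear":[0,0,0],"rot":[0,0,0],"hand":0.3}]'
```

```text
t: 29.6
ee_pos: [0.4859, 0.3148, 0.2304]
tcp_rot: [0.003, -3.14, 0.001]
force: [-0.2, -0.1, -1.1]
gripper_width: 0.506
finger_force: 61.4
t: 30.4
ee_pos: [0.4728, -0.0056, 0.2306]
tcp_rot: [0.001, -3.141, -0.001]
force: [1.0, -0.4, -0.5]
gripper_width: 0.504
finger_force: 61.4
t: 31.1
ee_pos: [0.4734, -0.1733, 0.2309]
tcp_rot: [0.001, -3.141, -0.002]
force: [-0.0, -0.1, -0.7]
gripper_width: 0.507
finger_force: 61.5
```

```bash
python3 -m creep '[{"linear":[0.006,0,-0.12],"rot":[0,0.02,0],"hand":0.3},{"linear":[0,0,-0.16],"rot":[0,0.02,0],"hand":0.3},{"linear":[0,0,-0.16],"rot":[0,0,0],"hand":0.3},{"linear":[0,0,-0.08],"rot":[0,0,0],"hand":0.3},{"linear":[0,0,0],"rot":[0,0,0],"hand":0.3},{"linear":[0,0,0],"rot":[0,0,0],"hand":0.3}]'
python3 - <<'E'
from h import *
c=viewer.camera("side");cv2.imwrite("pics/r4.png",cv2.resize(c["frame"][110:220,220:350,::-1],(709,600),interpolation=cv2.INTER_CUBIC))
E
```

```text
t: 31.7
ee_pos: [0.4755, -0.1732, 0.1021]
tcp_rot: [0.003, -3.11, -0.0]
force: [0.5, 1.0, -1.4]
gripper_width: 0.506
finger_force: 61.5
```

View pics/r4.png

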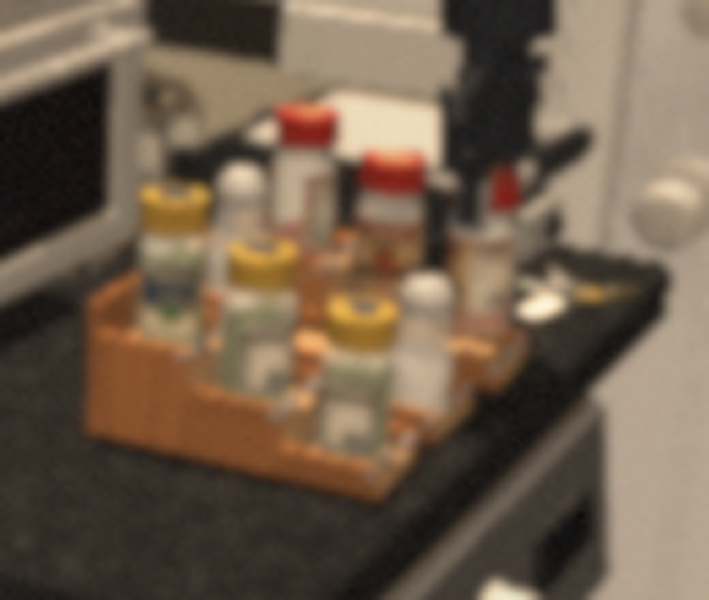

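The last red jar hangs over the front place of the red rack, foot at about (482,330), leaning slightly. I correct 2° more and lower.

```bash
python3 -m creep '[{"linear":[0,0,-0.03],"rot":[0,0.04,0],"hand":0.3},{"linear":[0,0,-0.03],"rot":[0,0,0],"hand":0.3},{"linear":[0,0,-0.014],"rot":[0,0,0],"hand":0.3},{"linear":[0,0,0],"rot":[0,0,0],"hand":0.3},{"linear":[0,0,0],"rot":[0,0,0],"hand":0.3}]';python3 -m creep '[{"linear":[0,0,-0.008],"rot":[0,0,0],"hand":0.3},{"linear":[0,0,-0.004],"rot":[0,0,0],"hand":0.3},{"linear":[0,0,0],"rot":[0,0,0],"hand":0.3}]';python3 -m creep '[{"linear":[0,0,-0.006],"rot":[0,0,0],"hand":0.3},{"linear":[0,0,0],"rot":[0,0,0],"hand":0.3}]'
```

```text
t: 32.25
ee_pos: [0.4756, -0.1743, 0.0835]
tcp_rot: [0.0, -3.08, 0.0]
force: [2.7, 1.4, -2.4]
gripper_width: 0.507
finger_force: 61.4
t: 32.55
ee_pos: [0.4755, -0.1745, 0.0804]
tcp_rot: [0.001, -3.08, 0.001]
force: [1.9, 0.9, 0.3]
gripper_width: 0.505
finger_force: 61.5
t: 32.75
ee_pos: [0.4759, -0.1746, 0.0802]
tcp_rot: [0.001, -3.08, 0.001]
force: [-0.1, 0.8, 9.7]
gripper_width: 0.507
finger_force: 62.7
```

Seated at 0.080 as predicted. Release, back off and check.

```bash
python3 -m creep '[{"linear":[0,0,0.002],"rot":[0,0,0],"hand":0.7},{"linear":[0,0,0],"rot":[0,0,0],"hand":0.7},{"linear":[0,0,0],"rot":[0,0,0],"hand":0.7},{"linear":[0,0,0.08],"rot":[0,0,0],"hand":0.7},{"linear":[0,0,0.16],"rot":[0,0,0],"hand":0.7},{"linear":[0,0,0.16],"rot":[0,-0.04,0],"hand":0.8},{"linear":[0,0,0.16],"rot":[0,-0.04,0],"hand":0.8},{"linear":[-0.12,0,0.04],"rot":[0,0,0],"hand":0.8}]' && python3 -m creep '[{"linear":[-0.16,0,0],"rot":[0,0,0],"hand":0.8},{"linear":[-0.16,0,0],"rot":[0,0,0],"hand":0.8},{"linear":[0,0,0],"rot":[0,0,0],"hand":0.8},{"linear":[0,0,0],"rot":[0,0,0],"hand":0.8},{"linear":[0,0,0],"rot":[0,0,0],"hand":0.8}]'; python3 cap.py
python3 - <<'E'
from h import *
a=viewer.camera("top");b=viewer.camera("side")
i=cv2.resize(a["frame"][130:230,80:410,::-1],(792,240));j=cv2.resize(b["frame"][105:285,130:340,::-1],(420,360))
o=np.zeros((600,792,3),np.uint8);o[:240]=i;o[240:,:420]=j;cv2.imwrite("pics/end.png",o)
E
```

```text
t: 33.55
ee_pos: [0.4478, -0.1758, 0.2343]
tcp_rot: [-0.003, 3.133, -0.008]
force: [-0.2, -0.5, 0.4]
gripper_width: 0.8
finger_force: 0.0
t: 34.05
ee_pos: [0.3657, -0.1744, 0.2292]
tcp_rot: [-0.001, 3.141, -0.0]
force: [0.3, 0.2, 0.2]
gripper_width: 0.798
finger_force: 0.0
[ 0.3658 -0.1743  0.2292]
red [ 0.6003 -0.1596] [0.041  0.0406] 0.1647
red [ 0.5399 -0.1699] [0.0398 0.0404] 0.1407
red [ 0.4715 -0.1731] [0.0404 0.041 ] 0.1167
yel [0.5979 0.0302] [0.0386 0.0381] 0.1548
yel [0.5389 0.0293] [0.0376 0.0384] 0.1316
yel [0.4733 0.0282] [0.0389 0.0375] 0.1075
```

View pics/end.png

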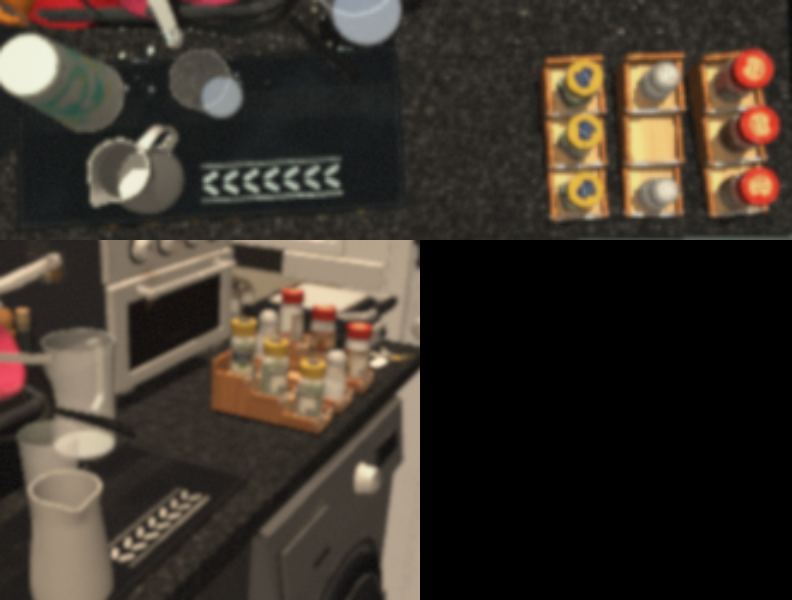

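All five stand upright in their places, with cap heights matching seated values. The jug and cup are undisturbed at (135,165) and (205,85).

```bash
python3 -c "
from cell import order
print(order.hand_in())"
```

```text
the job is handed in; nothing more can be done
None
```

All five jars are upright in their own places on the right racks (red caps and yellow caps on the middle and front steps, the shaker on the front step), nothing was knocked over, and the job was handed in at about 34 s of the 141 s allowed.

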